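# Shut the blue stopcock on the air board

### The arm

A 7-joint arm with a two-finger parallel gripper is mounted at the origin on a cart in front of the work surface, level with it; the furniture and walls round the work are solid. World frame = base frame: x ahead of the robot, y to its left, z up, the work surface at z = 0. Lengths are in m, angles in rad, forces in N, time in s.
With the tool pointing down it reaches from about 0.4 to 0.85 m from the base axis. Payload 4.4 kg.
Tool frame: the origin (TCP) lies midway between the tips of the shut fingers; the grasp point (between the pads) lies 19 mm behind it; z points along the fingers, y is the line along which they close (so a half turn about z gives the same grasp; the last joint's range is limited). The gripper opens to 94 mm and grips with 3 to 60 N. Pads are 16 mm wide; open, the fingers measure 119 mm over their backs; the gripper's body (75 mm by 177 mm) begins 78 mm behind the grasp point.
Start: joints at [-1.196, 0.628, 0.038, 1.517, -0.027, 0.996, -0.02], TCP at [0.277, 0.588, 0.205] pointing down, gripper open.
Joint ranges: [-3.06, 3.06], [-0.37, 2.12], [-1.25, 1.32], [0.18, 2.47], [-1.1, 4.24], [0.23, 1.98], [-2.94, 2.94]. Speed limits (rad/s): [2.57, 2.57, 3.14, 3.14, 3.14, 3.14, 3.14].

### API

Orientations are given as a 3x3 rotation matrix whose columns are the frame's x, y, z axes.
In Python, from workcell import monitor, optics, arm gives the robot as it stands.
- The arm moves only by the tool send_rows, never from a script. Its argument "motion" is a list of rows, each an object of numbers: "x", "y", "z": the shift along the world's x, y, z in units of 0.2 m (1.0 is 0.2 m); "rx", "ry", "rz": the turn, a rotation vector about the world's x, y, z in units of 90 degrees (1.0 is 90 degrees). A call has 1 to 20 rows; each row is the pose to reach, as a shift and turn from the pose commanded when the call began; what a row does not reach only later rows make up. A row lasts 1/12 s, in which the tool goes at most 41.7 mm and 7.16 degrees, less where a joint would pass 70% of its speed; a pose out of reach is approached as far as the arm can. A call with a number of a shift or a turn outside -1 to 1 is refused whole. A call with a gripper value outside its range is refused whole. "jaw" is the opening, from -1 (shut) to 1 (fully open), so that 0 is half open, set as the call begins (left out, the last holds). The fingers move at their own pace and stop on an object; the grip force is fixed at half the most. Time passes only in rows, so rows that repeat a pose let the fingers close. It gives the time, the measured TCP pose, the force, the opening and the grip force at its end, in the units of the state.
- monitor.read_state(): the state, without advancing time (a new reading comes with each control period).
- optics.grab_frame(name): name is "scene" or "side" or "wrist"; returns the picture (400x640x3 uint8, red, green, blue); there is no depth.
- optics.camera_model(name): a dict with "K" (3x3 intrinsics, pixels), "dist" ([k1, k2, p1, p2, k3] as OpenCV has them; the pictures are not rectified), "world_from_camera" (4x4, takes a point from camera to world coordinates). Camera axes: x right, y down, z forward; pixel columns grow to the right and rows downward; lengths in m; the calibration is good to about 2 mm. A picture is of the moment at which its call begins: read the wrist's pose just before it. camera_model takes no time and is no camera call; for the wrist camera it gives the pose at the moment of the call.
- arm.close_job(): hands the job in; it is judged then, once.
The state is a dict: "time_s": time; "joint_positions": joint angles; "dq": joint speeds; "joint_torque": joint torques, N m; "tcp_pos": TCP position; "ee_rot": TCP orientation; "contact_force": force on the tool from outside, world axes, zero at the start; "torque": the same for the moment, N m; "gripper_width": finger opening in m; "grip_force": force on a finger pad.
Only numpy, scipy, OpenCV 4.12 (cv2) and the standard library are available. Lean on these libraries where they do the work, as an engineer would, in place of code of your own. Each camera call takes 0.05 s, during which the arm holds its last target. There are 200 camera calls.

### The job

The blue branch of the compressed-air board has been left partly open. Shut it: turn the blue winged key clockwise (seen from above) until its wings stand squarely across the supply pipe, then let go. Leave the red key as it is and do not knock against the board or its upright gauge panel.

Things in the scene. Friction and masses are not known exactly. Their poses are not given: they have to be found in the camera images.
- blue_grip (a point): Centre of the blue winged key, on its vertical turning axis, 96 mm above the worktop: grip here from above, across the thickness. The key is an upright plate 72 mm long (tips 36 mm from the axis), 9 mm thick, 10 mm down and 10 mm up from this point at its middle, 16 mm up at its round ends; 32 mm below is the valve's brass top. x runs along the wings, z up; it turns with the key.
- blue_key (a joint): Angle of the blue key, rad: 0 = wings along the pipe (open); grows clockwise seen from above to 1.571 = wings squarely across the pipe (shut). Firm stops at both. It starts partly open, 0.45 to 1.05 rad short of shut, turns against about 0.08 N m and stays where it is left.
- red_tip (a point): Tip of one wing of the red key, 96 mm above the worktop and 36 mm from the red key's own turning axis. The red key has the blue one's shape and sits on the same pipe, 156 mm from it, to either side. It too is partly open and must stay so.
- air_board: Board with foot plate 130 x 300 mm, fixed; origin on the worktop midway between the keys' axes; y along the copper pipe (35 mm up), x away from the robot, towards a grey upright panel behind the keys. The panel's face is 50 mm from the keys' axes, its top 116 mm above the worktop, level with the wings. Fingers opened wide may hit it: 30 to 45 mm between them is enough. A round gauge is midway.

How it is judged:
At the end, for the whole second after the job is handed in: The blue key is at rest with its wings across the pipe to within 10 degrees; the red key's wing tips are within 6 mm of where they were (value of joint blue_key above 1.39 rad and velocity of joint blue_key below 0.05 rad/s and distance of red_tip from where it was at the start of the episode below 0.006 m); the robot touches nothing.
It fails at once if the red key is turned (its wing tip moves more than 6 mm) (distance of red_tip from where it was at the start of the episode above 0.006 m).
It fails at once if the board or its gauge panel is knocked (more than 12 N) (contact force between any of the arm, the fingers and air_board above 12 N).
It also fails if it takes over 29 s, if anything falls off the work surface, if the arm or the gripper's body presses on something with over 40 N, if the wrist force passes 120 N, or if a joint passes its speed limit or range.

## Working session

There is one attempt and no reset: what is moved stays moved. The work goes in short steps, Python scripts to look and compute and a tool call to move; the robot and the scene stay as the last step left them, time stands still between calls to the robot, and variables do not carry over. Pictures are saved under pics/ and viewed, at most 10 in all, crops included, and the job is handed in when it is done.

Besides the shell and the picture viewer there is one more tool, called after "Request:" in YAML: its name, and indented under it one key for each argument. send_rows: Moves the arm, as the interface text tells. Its arguments: {"type":"object","properties":{"motion":{"type":"array","items":{"type":"object","properties":{"x":{"type":"number","minimum":-1,"maximum":1},"y":{"type":"number","minimum":-1,"maximum":1},"z":{"type":"number","minimum":-1,"maximum":1},"rx":{"type":"number","minimum":-1,"maximum":1},"ry":{"type":"number","minimum":-1,"maximum":1},"rz":{"type":"number","minimum":-1,"maximum":1}}}},"jaw":{"type":"number"}},"required":["motion"]}

```bash
mkdir -p pics
cat > h.py <<'E'
import numpy as np, cv2
from workcell import monitor, optics, arm
def snap(n,f):
    m=optics.camera_model(n); im=optics.grab_frame(n); cv2.imwrite(f'pics/{f}.png',im[:,:,::-1]); return im,m
def px2plane(m,pts,z):
    K=np.array(m['K'],float);d=np.array(m['dist'],float);T=np.array(m['world_from_camera'])
    u=cv2.undistortPoints(np.array(pts,float).reshape(-1,1,2),K,d).reshape(-1,2)
    r=np.c_[u,np.ones(len(u))]@T[:3,:3].T; o=T[:3,3]
    return o+r*((z-o[2])/r[:,2])[:,None]
E
python3 - <<'E'
from h import *
s=monitor.read_state();print(s['time_s'],s['tcp_pos'],np.round(s['ee_rot'],3),s['gripper_width'])
ims=[snap(n,n+'0') for n in('scene','side','wrist')]
for n,(im,m) in zip(('scene','side','wrist'),ims): print(n,np.round(m['world_from_camera'],3).tolist())
cv2.imwrite('pics/a.png',np.vstack([ims[0][0],ims[1][0]])[:,:,::-1][:, :][:800])
E
```

```text
0.0 [0.27704227 0.58727368 0.20456393] [[-0.904  0.427 -0.001]
 [ 0.427  0.904 -0.002]
 [-0.    -0.002 -1.   ]] 0.09438153349619956
scene [[-0.516, -0.483, 0.708, -0.028], [-0.856, 0.278, -0.435, 0.429], [0.013, -0.83, -0.557, 0.544], [0.0, 0.0, 0.0, 1.0]]
side [[0.915, -0.276, 0.296, 0.316], [-0.404, -0.591, 0.698, -0.534], [-0.018, -0.758, -0.652, 0.658], [0.0, 0.0, 0.0, 1.0]]
wrist [[0.426, 0.871, 0.245, 0.206], [0.905, -0.41, -0.118, 0.622], [-0.002, 0.272, -0.962, 0.385], [0.0, 0.0, 0.0, 1.0]]
```

View pics/scene0.png

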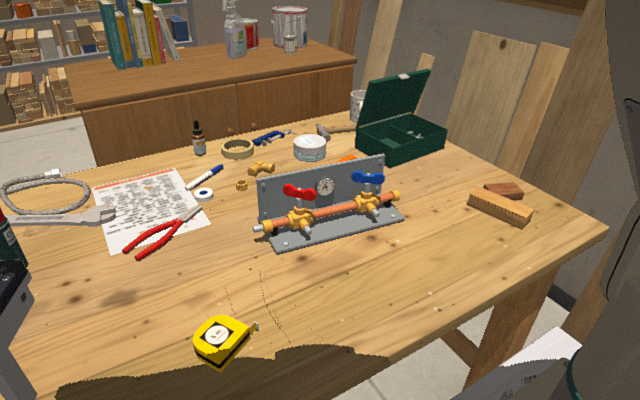

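View pics/side0.png

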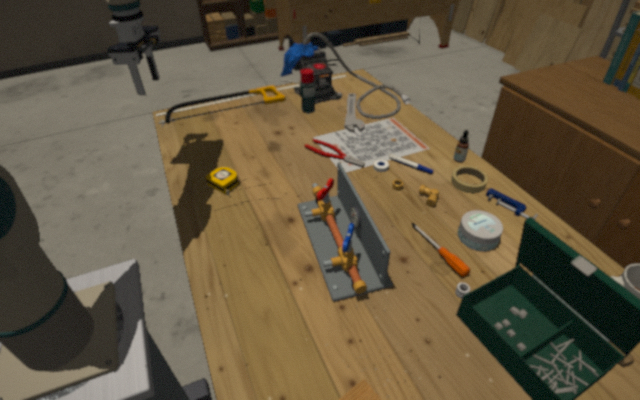

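The scene view shows the blue key near (368,179) and the red key near (299,192). The side view shows them near (349,235) and (324,190). Next I'll segment both by colour and triangulate.

```bash
cat >> h.py <<'E'
def blob(im,c,box=None):
    h=cv2.cvtColor(im,cv2.COLOR_RGB2HSV)
    k=cv2.inRange(h,(105,130,50),(125,255,255)) if c=='b' else cv2.inRange(h,(0,190,60),(4,255,255))|cv2.inRange(h,(174,190,60),(180,255,255))
    if box: 
        q=np.zeros_like(k); x0,y0,x1,y1=box; q[y0:y1,x0:x1]=k[y0:y1,x0:x1]; k=q
    return k
E
python3 - <<'E'
from h import *
B={'scene':{'b':(345,160,392,200),'r':(275,175,322,212)},'side':{'b':(335,205,365,260),'r':(308,172,338,206)}}
for n in B:
    m=optics.camera_model(n); im=cv2.imread(f'pics/{n}0.png')[:,:,::-1].copy()
    for c in 'br':
        y,x=np.nonzero(blob(im,c,B[n][c])); 
        p=np.array([x.mean(),y.mean()]); w,v=np.linalg.eigh(np.cov(x,y))
        l,r=np.percentile(x,[1,99])
        print(n,c,len(x),p.round(1),(x.min(),x.max(),y.min(),y.max()),px2plane(m,[p],.096).round(4))
    # pipe ends
m=optics.camera_model('scene');print(px2plane(m,[(262,228),(396,195)],.035).round(3))
E
```

```text
scene b 309 [367.3 177.3] (np.int64(352), np.int64(383), np.int64(170), np.int64(183)) [[ 0.5721 -0.0685  0.096 ]]
scene r 311 [299.3 192.2] (np.int64(283), np.int64(316), np.int64(184), np.int64(199)) [[0.5924 0.086  0.096 ]]
side b 111 [348.1 236.8] (np.int64(344), np.int64(353), np.int64(223), np.int64(250)) [[ 0.572  -0.0641  0.096 ]]
side r 105 [324.2 190.2] (np.int64(317), np.int64(332), np.int64(179), np.int64(199)) [[0.5882 0.088  0.096 ]]
[[ 0.597  0.17   0.035]
 [ 0.557 -0.145  0.035]]
```

Both cameras agree: blue is at about (0.572, -0.066) and red at about (0.590, 0.087). They are 154 mm apart (156 expected), with the pipe yawed about -7°. I'll move above blue, turning the tool towards about -50° on the way.

Request:
send_rows:
  motion:
    - {"x": 0.07, "y": -0.16, "rz": -0.06}
    - {"x": 0.15, "y": -0.33, "rz": -0.12}
    - {"x": 0.22, "y": -0.49, "rz": -0.18}
    - {"x": 0.3, "y": -0.66, "rz": -0.24}
    - {"x": 0.37, "y": -0.82, "rz": -0.31}
  jaw: -0.15

```text
schema error: expected keys x, y, z, rx, ry, rz
```

Request:
send_rows:
  motion:
    - {"x": 0.07, "y": -0.16, "rz": -0.06}
    - {"x": 0.15, "y": -0.33, "rz": -0.12}
    - {"x": 0.22, "y": -0.49, "rz": -0.18}
    - {"x": 0.3, "y": -0.66, "rz": -0.24}
    - {"x": 0.37, "y": -0.82, "rz": -0.31}

```text
schema error: expected keys x, y, z, rx, ry, rz
```

Request:
send_rows:
  motion:
    - {"x": 0.07, "y": -0.16, "rz": -0.06}
    - {"x": 0.15, "y": -0.33, "rz": -0.12}
    - {"x": 0.22, "y": -0.49, "rz": -0.18}
    - {"x": 0.3, "y": -0.66, "rz": -0.24}
    - {"x": 0.37, "y": -0.82, "rz": -0.31}

```text
schema error: expected keys x, y, z, rx, ry, rz
```

Request:
send_rows:
  motion:
    - {"x": 0.07, "y": -0.16, "rz": -0.06}
    - {"x": 0.15, "y": -0.33, "rz": -0.12}
    - {"x": 0.22, "y": -0.49, "rz": -0.18}
    - {"x": 0.3, "y": -0.66, "rz": -0.24}
    - {"x": 0.37, "y": -0.82, "rz": -0.31}
    - {"x": 0.37, "y": -0.82, "rz": -0.31}
    - {"x": 0.37, "y": -0.82, "rz": -0.31}
    - {"x": 0.37, "y": -0.82, "rz": -0.31}

```text
schema error: expected keys x, y, z, rx, ry, rz
```

Run:
```python
from h import *
s=monitor.read_state();print(s['time_s'],s['tcp_pos'],np.round(s['ee_rot'],3),s['gripper_width'],s['joint_positions'])
im,m=snap('wrist','w1')
for c in 'br':
    y,x=np.nonzero(blob(im,c)); print(c,len(x),x.mean(),y.mean())
print(px2plane(m,[(320,200)],.096))
```

```text
0.15 [0.27707761 0.58744723 0.20480003] [[-0.904  0.427 -0.001]
 [ 0.427  0.904 -0.001]
 [ 0.    -0.001 -1.   ]] 0.09383725379844536 [-1.1957989   0.62909848  0.03845006  1.51810128 -0.02704957  0.99630111
 -0.02000074]
b 0 nan nan
r 0 nan nan
[[0.28231381 0.58969244 0.096     ]]<stdin>:5: RuntimeWarning: Mean of empty slice.
  ret = ret.dtype.type(ret / rcount)
```

View pics/w1.png

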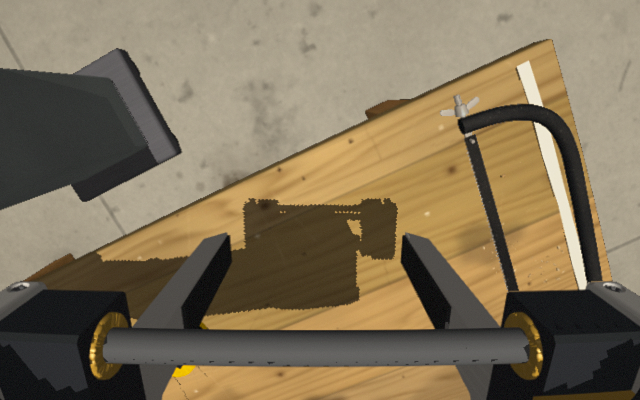

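The rows were refused because all six keys are required, so the arm hasn't moved. The wrist picture is from the start pose, with the fingertips at (220,240) and (410,240). Resending with full rows.

Request:
send_rows:
  motion:
    - {"x": 0.12, "y": -0.27, "z": 0, "rx": 0, "ry": 0, "rz": -0.1}
    - {"x": 0.25, "y": -0.54, "z": 0, "rx": 0, "ry": 0, "rz": -0.2}
    - {"x": 0.37, "y": -0.82, "z": 0, "rx": 0, "ry": 0, "rz": -0.31}
    - {"x": 0.37, "y": -0.82, "z": 0, "rx": 0, "ry": 0, "rz": -0.31}
    - {"x": 0.37, "y": -0.82, "z": 0, "rx": 0, "ry": 0, "rz": -0.31}
  jaw: -0.15

```text
time_s: 0.62
tcp_pos: [0.3546, 0.4168, 0.2056]
ee_rot: [[-0.59, 0.807, 0.001], [0.807, 0.59, -0.005], [-0.005, -0.002, -1.0]]
contact_force: [-0.2, -1.0, 0.0]
gripper_width: 0.0644
grip_force: 0.0
```

Request:
send_rows:
  motion:
    - {"x": 0.12, "y": -0.27, "z": 0, "rx": 0, "ry": 0, "rz": -0.1}
    - {"x": 0.25, "y": -0.54, "z": 0, "rx": 0, "ry": 0, "rz": -0.2}
    - {"x": 0.37, "y": -0.82, "z": 0, "rx": 0, "ry": 0, "rz": -0.31}
    - {"x": 0.37, "y": -0.82, "z": 0, "rx": 0, "ry": 0, "rz": -0.31}
    - {"x": 0.37, "y": -0.82, "z": 0, "rx": 0, "ry": 0, "rz": -0.31}

```text
time_s: 1.03
tcp_pos: [0.4278, 0.2535, 0.2058]
ee_rot: [[-0.144, 0.99, 0.002], [0.99, 0.144, -0.003], [-0.003, 0.001, -1.0]]
contact_force: [0.4, -0.5, 0.4]
gripper_width: 0.0401
grip_force: 0.0
```

Request:
send_rows:
  motion:
    - {"x": 0.12, "y": -0.27, "z": 0, "rx": 0, "ry": 0, "rz": -0.1}
    - {"x": 0.25, "y": -0.54, "z": 0, "rx": 0, "ry": 0, "rz": -0.2}
    - {"x": 0.37, "y": -0.82, "z": 0, "rx": 0, "ry": 0, "rz": -0.31}
    - {"x": 0.37, "y": -0.82, "z": 0, "rx": 0, "ry": 0, "rz": -0.31}
    - {"x": 0.37, "y": -0.82, "z": 0, "rx": 0, "ry": 0, "rz": -0.31}

```text
time_s: 1.45
tcp_pos: [0.5018, 0.0892, 0.206]
ee_rot: [[0.336, 0.942, 0.003], [0.942, -0.336, -0.003], [-0.002, 0.004, -1.0]]
contact_force: [0.7, -0.4, 0.1]
gripper_width: 0.0398
grip_force: 0.0
```

Request:
send_rows:
  motion:
    - {"x": 0.12, "y": -0.27, "z": 0, "rx": 0, "ry": 0, "rz": -0.1}
    - {"x": 0.25, "y": -0.54, "z": 0, "rx": 0, "ry": 0, "rz": -0.2}
    - {"x": 0.37, "y": -0.82, "z": 0, "rx": 0, "ry": 0, "rz": -0.31}
    - {"x": 0.37, "y": -0.82, "z": 0, "rx": 0, "ry": 0, "rz": -0.31}
    - {"x": 0.37, "y": -0.82, "z": 0, "rx": 0, "ry": 0, "rz": -0.31}
    - {"x": 0.37, "y": -0.82, "z": 0, "rx": 0, "ry": 0, "rz": -0.31}
    - {"x": 0.37, "y": -0.82, "z": 0, "rx": 0, "ry": 0, "rz": -0.31}

```text
time_s: 2.03
tcp_pos: [0.5731, -0.0682, 0.205]
ee_rot: [[0.73, 0.684, -0.001], [0.684, -0.73, 0.001], [-0.0, -0.001, -1.0]]
contact_force: [-0.4, 0.3, 0.1]
gripper_width: 0.0402
grip_force: 0.0
```

Run:
```python
from h import *
s=monitor.read_state();print(s['time_s'],s['tcp_pos'],np.round(s['ee_rot'],3),s['gripper_width'],s['joint_positions'])
im,m=snap('wrist','w2')
for c in 'br':
    y,x=np.nonzero(blob(im,c)); print(c,len(x),x.mean(),y.mean())
```

```text
2.0333 [ 0.5730883  -0.06815054  0.20501058] [[ 0.73   0.684 -0.001]
 [ 0.684 -0.73   0.001]
 [-0.    -0.001 -1.   ]] 0.04021191258239518 [-0.29653842  0.58534822  0.58361517  1.73688063 -0.38766808  0.93778976
 -0.37414757]
b 749 310.43658210947933 197.30440587449934
r 1611 181.16759776536313 46.16821849782744
```

View pics/w2.png

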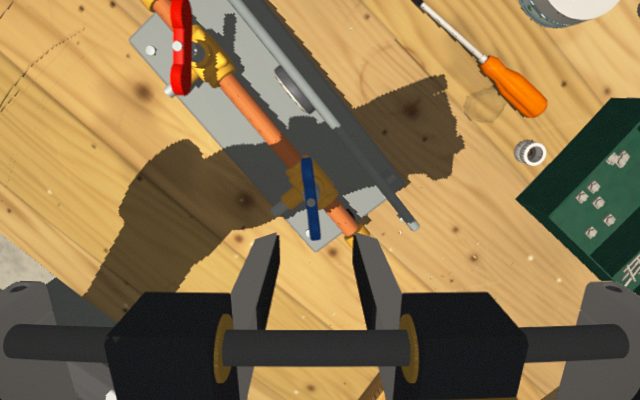

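The wrist view shows the blue key from (306,157) to (316,240) with its pin at (311,202), nearly parallel to the fingers' pads. The red key is at upper left, and the panel runs diagonally on the right. Next I'll work out the wing direction and centre.

Run:
```python
from h import *
from scipy.spatial.transform import Rotation
im=cv2.imread('pics/w2.png')[:,:,::-1].copy(); m=optics.camera_model('wrist')
k=blob(im,'b'); y,x=np.nonzero(k); print(x.min(),x.max(),y.min(),y.max())
P=px2plane(m,np.c_[x,y],.11)[:,:2]; c=P.mean(0); w,v=np.linalg.eigh(np.cov(P.T)); d=v[:,1]; d*=np.sign(d[0])
t=(P-c)@d; print('c',c,'mid',c+d*(t.min()+t.max())/2,'len',np.ptp(t),'wing deg',np.degrees(np.arctan2(d[1],d[0])))
print('pin',px2plane(m,[(311,202)],.106),'redpin',px2plane(m,[(178,45)],.106))
q=px2plane(m,[(232,88),(285,155)],.042);e=q[0]-q[1];print('pipe deg',np.degrees(np.arctan2(e[1],e[0])))
R=np.array(monitor.read_state()['ee_rot']);print('tool x deg',np.degrees(np.arctan2(R[1,0],R[0,0])))
```

```text
302 319 158 239
c [ 0.57156779 -0.06123038] mid [ 0.5703915  -0.06261903] len 0.06912592089062508 wing deg 49.73275545723614
pin [[ 0.56834437 -0.06472729  0.106     ]] redpin [[0.58943082 0.09113017 0.106     ]]
pipe deg 80.64237946425358
tool x deg 43.2414869631918
```

The checks hold: pin spacing is 157 mm and key length about 70 mm. The wing is at 49.7° and the pipe at about 82°, so roughly 58° remains to shut. Aligning now, then descending.

Request:
send_rows:
  motion:
    - {"x": -0.02, "y": 0.02, "z": -0.1, "rx": 0, "ry": 0, "rz": 0.07}
    - {"x": -0.02, "y": 0.02, "z": -0.2, "rx": 0, "ry": 0, "rz": 0.07}
    - {"x": -0.02, "y": 0.02, "z": -0.3, "rx": 0, "ry": 0, "rz": 0.07}
    - {"x": -0.02, "y": 0.02, "z": -0.37, "rx": 0, "ry": 0, "rz": 0.07}
    - {"x": -0.02, "y": 0.02, "z": -0.37, "rx": 0, "ry": 0, "rz": 0.07}
    - {"x": -0.02, "y": 0.02, "z": -0.37, "rx": 0, "ry": 0, "rz": 0.07}
    - {"x": -0.02, "y": 0.02, "z": -0.37, "rx": 0, "ry": 0, "rz": 0.07}

```text
time_s: 2.67
tcp_pos: [0.5698, -0.0629, 0.1324]
ee_rot: [[0.649, 0.761, 0.001], [0.761, -0.649, 0.001], [0.001, 0.001, -1.0]]
contact_force: [-0.5, -0.2, 0.2]
gripper_width: 0.04
grip_force: 0.0
```

Run:
```python
from h import *
s=monitor.read_state();print(s['tcp_pos'],np.degrees(np.arctan2(s['ee_rot'][1][0],s['ee_rot'][0][0])))
im,m=snap('wrist','w3')
k=blob(im,'b'); y,x=np.nonzero(k)
P=px2plane(m,np.c_[x,y],.111)[:,:2]; w,v=np.linalg.eigh(np.cov(P.T)); d=v[:,1]; c=P.mean(0);t=(P-c)@d
print(c,c+d*(t.min()+t.max())/2,np.ptp(t),np.degrees(np.arctan2(d[1],d[0])))
```

```text
[ 0.56978605 -0.06291039  0.13235746] 49.55555180449978
[ 0.57281862 -0.06153164] [ 0.57114155 -0.06350911] 0.06874896674017508 49.69903408752797
```

View pics/w3.png

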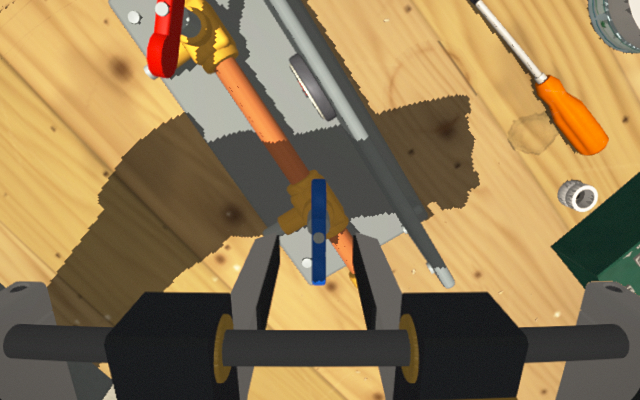

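The blue key (319, rows 180–284, pin at (319,238)) is aligned and centred between the fingertips, and the panel is clear on the right. Descending and closing.

Request:
send_rows:
  motion:
    - {"x": 0, "y": 0, "z": -0.07, "rx": 0, "ry": 0, "rz": 0}
    - {"x": 0, "y": 0, "z": -0.14, "rx": 0, "ry": 0, "rz": 0}
    - {"x": 0, "y": 0, "z": -0.2, "rx": 0, "ry": 0, "rz": 0}
    - {"x": 0, "y": 0, "z": -0.26, "rx": 0, "ry": 0, "rz": 0}
    - {"x": 0, "y": 0, "z": -0.26, "rx": 0, "ry": 0, "rz": 0}
    - {"x": 0, "y": 0, "z": -0.26, "rx": 0, "ry": 0, "rz": 0}

```text
time_s: 3.22
tcp_pos: [0.5691, -0.0641, 0.0792]
ee_rot: [[0.65, 0.76, -0.001], [0.76, -0.65, 0.0], [-0.001, -0.001, -1.0]]
contact_force: [0.3, 0.1, 0.2]
gripper_width: 0.0399
grip_force: 0.0
```

Request:
send_rows:
  motion:
    - {"x": 0, "y": 0, "z": 0, "rx": 0, "ry": 0, "rz": 0}
    - {"x": 0, "y": 0, "z": 0, "rx": 0, "ry": 0, "rz": 0}
    - {"x": 0, "y": 0, "z": 0, "rx": 0, "ry": 0, "rz": 0}
    - {"x": 0, "y": 0, "z": 0, "rx": 0, "ry": 0, "rz": 0}
    - {"x": 0, "y": 0, "z": 0, "rx": 0, "ry": 0, "rz": 0}
    - {"x": 0, "y": 0, "z": 0, "rx": 0, "ry": 0, "rz": 0}
  jaw: -1

```text
time_s: 3.72
tcp_pos: [0.5704, -0.0648, 0.08]
ee_rot: [[0.65, 0.76, 0.002], [0.76, -0.65, -0.001], [0.001, 0.002, -1.0]]
contact_force: [2.7, -1.1, 1.1]
gripper_width: 0.0144
grip_force: 30.0
```

Request:
send_rows:
  motion:
    - {"x": 0, "y": 0, "z": 0, "rx": 0, "ry": 0, "rz": -0.05}
    - {"x": 0, "y": 0, "z": 0, "rx": 0, "ry": 0, "rz": -0.1}
    - {"x": 0, "y": 0, "z": 0, "rx": 0, "ry": 0, "rz": -0.15}
    - {"x": 0, "y": 0, "z": 0, "rx": 0, "ry": 0, "rz": -0.2}
    - {"x": 0, "y": 0, "z": 0, "rx": 0, "ry": 0, "rz": -0.25}
    - {"x": 0, "y": 0, "z": 0, "rx": 0, "ry": 0, "rz": -0.3}
    - {"x": 0, "y": 0, "z": 0, "rx": 0, "ry": 0, "rz": -0.35}
    - {"x": 0, "y": 0, "z": 0, "rx": 0, "ry": 0, "rz": -0.35}

```text
time_s: 4.38
tcp_pos: [0.5712, -0.066, 0.08]
ee_rot: [[0.952, 0.305, 0.004], [0.305, -0.952, -0.004], [0.003, 0.005, -1.0]]
contact_force: [3.4, -4.0, -0.6]
gripper_width: 0.015
grip_force: 30.0
```

Request:
send_rows:
  motion:
    - {"x": 0, "y": 0, "z": 0, "rx": 0, "ry": 0, "rz": -0.05}
    - {"x": 0, "y": 0, "z": 0, "rx": 0, "ry": 0, "rz": -0.1}
    - {"x": 0, "y": 0, "z": 0, "rx": 0, "ry": 0, "rz": -0.15}
    - {"x": 0, "y": 0, "z": 0, "rx": 0, "ry": 0, "rz": -0.2}
    - {"x": 0, "y": 0, "z": 0, "rx": 0, "ry": 0, "rz": -0.24}
    - {"x": 0, "y": 0, "z": 0, "rx": 0, "ry": 0, "rz": -0.28}
    - {"x": 0, "y": 0, "z": 0, "rx": 0, "ry": 0, "rz": -0.28}
    - {"x": 0, "y": 0, "z": 0, "rx": 0, "ry": 0, "rz": -0.28}
    - {"x": 0, "y": 0, "z": 0, "rx": 0, "ry": 0, "rz": -0.28}

```text
time_s: 5.13
tcp_pos: [0.5713, -0.0672, 0.0801]
ee_rot: [[0.992, -0.127, 0.004], [-0.126, -0.992, -0.005], [0.005, 0.005, -1.0]]
contact_force: [4.6, -5.4, -1.9]
gripper_width: 0.0146
grip_force: 30.0
```

```bash
cat >> h.py <<'E'
def report(f):
    s=monitor.read_state();print(s['time_s'],s['torque'],'tool',np.degrees(np.arctan2(s['ee_rot'][1][0],s['ee_rot'][0][0])))
    im,m=snap('wrist',f)
    y,x=np.nonzero(blob(im,'b')); P=px2plane(m,np.c_[x,y],.111)[:,:2]; w,v=np.linalg.eigh(np.cov(P.T)); d=v[:,1]*np.sign(v[0,1])
    print('wing',np.degrees(np.arctan2(d[1],d[0])),np.ptp((P-P.mean(0))@d))
E
python3 -c "
from h import *
report('w4')"
```

```text
5.1333 [-1.3885938  -0.90479451  0.02822394] tool -7.266311872878245
wing -6.077160872185957 0.06659752964985587
```

View pics/w4.png

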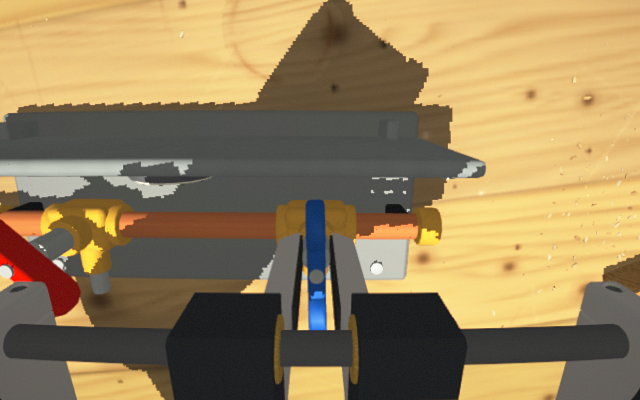

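The wings stand nearly vertical in the image with the pipe horizontal, so they are across it to within about 2°. The red key is untouched. I'll add a small extra turn towards the stop, relax the side load, then release.

Request:
send_rows:
  motion:
    - {"x": 0.01, "y": -0.01, "z": 0, "rx": 0, "ry": 0, "rz": -0.02}
    - {"x": 0.01, "y": -0.01, "z": 0, "rx": 0, "ry": 0, "rz": -0.04}
    - {"x": 0.01, "y": -0.01, "z": 0, "rx": 0, "ry": 0, "rz": -0.04}
    - {"x": 0.01, "y": -0.01, "z": 0, "rx": 0, "ry": 0, "rz": -0.04}

```text
time_s: 5.52
tcp_pos: [0.5714, -0.0673, 0.08]
ee_rot: [[0.982, -0.188, 0.001], [-0.188, -0.982, -0.002], [0.001, 0.002, -1.0]]
contact_force: [-0.4, -4.3, 4.2]
gripper_width: 0.0145
grip_force: 30.0
```

Request:
send_rows:
  motion:
    - {"x": 0, "y": 0, "z": 0, "rx": 0, "ry": 0, "rz": 0}
    - {"x": 0, "y": 0, "z": 0, "rx": 0, "ry": 0, "rz": 0}
    - {"x": 0, "y": 0, "z": 0, "rx": 0, "ry": 0, "rz": 0}
    - {"x": 0, "y": 0, "z": 0, "rx": 0, "ry": 0, "rz": 0}
    - {"x": 0, "y": 0, "z": 0, "rx": 0, "ry": 0, "rz": 0}
  jaw: -0.2

```text
time_s: 5.93
tcp_pos: [0.5708, -0.065, 0.079]
ee_rot: [[0.982, -0.188, -0.001], [-0.188, -0.982, 0.001], [-0.001, -0.001, -1.0]]
contact_force: [0.5, 0.3, -0.4]
gripper_width: 0.0373
grip_force: 0.0
```

Request:
send_rows:
  motion:
    - {"x": 0, "y": 0, "z": 0.06, "rx": 0, "ry": 0, "rz": 0}
    - {"x": 0, "y": 0, "z": 0.15, "rx": 0, "ry": 0, "rz": 0}
    - {"x": 0, "y": 0, "z": 0.25, "rx": 0, "ry": 0, "rz": 0}
    - {"x": 0, "y": 0, "z": 0.35, "rx": 0, "ry": 0, "rz": 0}
    - {"x": 0, "y": 0, "z": 0.45, "rx": 0, "ry": 0, "rz": 0}
    - {"x": 0, "y": 0, "z": 0.55, "rx": 0, "ry": 0, "rz": 0}
    - {"x": 0, "y": 0, "z": 0.55, "rx": 0, "ry": 0, "rz": 0}
    - {"x": 0, "y": 0, "z": 0.55, "rx": 0, "ry": 0, "rz": 0}
    - {"x": 0, "y": 0, "z": 0.55, "rx": 0, "ry": 0, "rz": 0}

```text
time_s: 6.68
tcp_pos: [0.5708, -0.0656, 0.1892]
ee_rot: [[0.982, -0.188, -0.001], [-0.188, -0.982, 0.001], [-0.001, -0.001, -1.0]]
contact_force: [-0.1, 0.9, -0.9]
gripper_width: 0.0377
grip_force: 0.0
```

```bash
python3 -c "
from h import *
report('w5')"
```

```text
6.6833 [0.02478976 0.12834681 0.00252615] tool -10.841986445206055
wing -7.765253546634421 0.0689437454093742
```

View pics/w5.png

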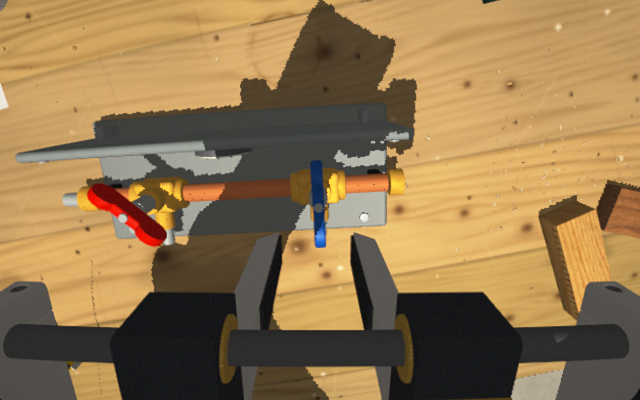

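The blue wings now run from (316,162) to (320,246), at -7.8°. The pipe is at 82.3°, so they are square across it and against the stop. The red key is unmoved and the gripper is clear, so I'm handing in.

```bash
python3 -c "
from workcell import arm
print(arm.close_job())"
```

```text
the job is handed in; nothing more can be done
None
```

I turned the blue key clockwise to its stop, with its wings measured square across the pipe to within about 1°, then released it, backed the gripper clear and handed the job in. The red key looked unmoved in the last picture, and no verdict was returned.

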